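Bed a sample cylinder in a vee cradle and clamp it

TASK

Get the steel sample cylinder ready for its valves: roll it along the bench and up the ramps, without lifting it clear, until it drops into the vee and lies square in both saddles. Then, with the clamp still open, slide it lengthwise along the vee up to the end stop and hold it pressed there for a moment, firmly but gently (about 10 N, never more than 30 N there or anywhere else on the cylinder). Last, swing the toggle clamp's handle fully over so that its pad locks the cylinder down, let go, and leave the loose things round the cradle where they lie.

Things in the scene. Friction and masses are not known exactly. Their poses are not given: they have to be found in the camera images.
- vee_cradle: Fixed cradle. Origin on the bench under the middle of the vee. +x: the way the cylinder rolls in; +y: along the vee, to the end stop. Two 24 mm wide aluminium saddles at y = -30 and +30: ramps rise from x = -105 (bench level) to a crest 21 mm high at x = -22 to -19; 90 degree vee, bottom (sharp) at x = 0, z = 2; far flank up to x = 33, z = 35. Steel plate 6 mm: x -23 to 119, y -48 to 97.
- vee_axis (a point): Point where the cylinder's middle ends: on the vee's centre line, 36 mm above the bench (cradle x = 0, y = 0). Axes as the cradle's. The clamp's closed pad presses straight down on the cylinder here.
- end_stop: Upright plate on the cradle, 34 mm wide, 54 mm high, with a flat 18 mm stop screw head on the vee's centre line that faces cradle -y. Rigid. Its origin is the cradle's origin. Sliding the cylinder along the vee takes 2 to 5 N of drag, which comes on top of the force on the stop; rolling it up the ramps with upright fingertips behind it takes up to about 15 N.
- stop_face (a point): Middle of the stop screw's flat face, 79 mm from vee_axis along cradle +y, 36 mm above the bench; the cylinder's end face comes up against it.
- cylinder_center (a point): Middle of the loose double-ended steel cylinder, on its axis, which is this point's y axis (x and z turn as it rolls). Diameter 48 mm over the straight part (110 mm long), overall length 158 mm; at each end a 22 mm diameter neck, 12 mm long, flat end faces 79 mm from the middle. 0.5 to 0.85 kg. Starts on the bench before the ramps, roughly parallel to the vee, 10 to 23 mm short of the stop.
- clamp_handle (a joint): Toggle clamp handle, rad: 0 = open (handle upright, arm up), grows as it swings over towards cradle +x to 1.54, its end stop (handle nearly level). Dead centre at 1.43; beyond it the clamp locks itself. Stiff (1 N at the grip): it stays where it is left until the pad meets the cylinder; the last part takes up to about 10 N at the grip.
- handle_grip (a point): Point to pinch on the handle's round rubber grip, 17 mm diameter, on its centre line; grip reaches 28 mm beyond this point and 42 mm short of it. It travels a circle of 78 mm about handle_pivot in the cradle's x-z plane: straight above the pivot when open, at cradle +x and 3 mm above the pivot's height when closed. Pinch it along cradle y, or push it over from the vee side and then down.
- handle_pivot (a point): Pivot of the clamp handle, fixed on the cradle at x = 91, y = 0, 70 mm above the bench. Its hinge line runs along cradle y.
- clamp_pad: Round rubber pad, 20 mm diameter, 10 mm high, sprung 4 N/mm, under the free end of the clamp arm; origin at the middle of its underside. Open, the arm stands up on the far side of the vee, out of the cylinder's way; closed, the pad presses the cylinder with about 12 N.
- thread_tape: Loose roll of thread tape lying flat, 48 mm across, 13 mm high; leave alone. Origin under its middle.
- loose_adapter: Loose brass adapter standing upright, 22 x 19 x 24 mm; leave alone. Origin under its middle.
- open_spanner: Loose steel open-ended spanner lying flat, 148 x 28 x 6 mm; leave alone. Origin under its middle.
- loose_tee: Loose brass tee lying flat, 32 x 44 x 16 mm; leave alone. Origin under its middle.
- cylinder: The same loose cylinder as a body; its origin and y axis are those of cylinder_center.

How it is judged (in metres and radians):
On the way, in this order (a step that is already met when the one before it is completed fails the run):
1. the cylinder lies square in both saddles of the vee, the clamp still open (x of cylinder_center in the frame of vee_cradle between -0.003 and 0.003 m and z of cylinder_center in the frame of vee_cradle between 0.0333 and 0.0383 m and angle between the y axis of cylinder_center and the y axis of vee_cradle, either way round below 0.04 rad and value of joint clamp_handle below 0.35 rad), for 0.2 s.
2. the cylinder, in the vee, is pressed against the end stop (more than 3 N), the clamp still open (all of step 1 and contact force between cylinder and end_stop above 3 N), for 0.2 s.
At the end, for the whole second after the job is handed in: The cylinder lies in the vee (middle within 3 mm of the vee's centre line across, 2.5 mm in height, axis within 0.04 rad of it), its end within 2 mm of the stop, and the clamp handle is past dead centre (over 1.45 rad) with the pad pressing the cylinder by more than 6 N; all at rest (x of cylinder_center in the frame of vee_cradle between -0.003 and 0.003 m and z of cylinder_center in the frame of vee_cradle between 0.0333 and 0.0383 m and angle between the y axis of cylinder_center and the y axis of vee_cradle, either way round below 0.04 rad and y of cylinder_center in the frame of vee_cradle between -0.002 and 0.002 m and value of joint clamp_handle above 1.45 rad and contact force between clamp_pad and cylinder above 6 N and linear speed of cylinder below 0.01 m/s); the robot touches nothing.
It fails at once if the cylinder is driven against the end stop with more than 30 N (contact force between cylinder and end_stop above 30 N).
It fails at once if the robot pushes the cylinder with more than 30 N (contact force between any of the fingers, the arm and cylinder above 30 N).
It fails at once if the cylinder is lifted clear (its middle more than 65 mm above the bench; on the crest it is at 45 mm) (height (world z) of cylinder_center above 0.065 m).
It fails at once if a loose thing beside the cradle (tape, adapter, spanner or tee) is moved by more than 30 mm (distance of any of thread_tape, loose_adapter, open_spanner, loose_tee from where it was at the start of the episode above 0.03 m).
It also fails if it takes over 66 s, if anything falls off the work surface, if the arm or the gripper's body presses on something with over 40 N, if the wrist force passes 120 N, or if a joint passes its speed limit or range.

ROBOT

A 6-joint arm with a two-finger parallel gripper is mounted at the origin on a cart in front of the work surface, level with it; the furniture and walls round the work are solid. World frame = base frame: x ahead of the robot, y to its left, z up, the work surface at z = 0. Lengths are in m, angles in degrees, forces in N, time in s.
With the tool pointing down it reaches from about 0.35 to 0.975 m from the base axis. Payload 4.9 kg.
Tool frame: the origin (TCP) lies midway between the tips of the shut fingers; the grasp point (between the pads) lies 19 mm behind it (ctrl.grasp_offset is the distance from the TCP to the grasp point, in m); x points along the fingers, y is the direction in which the jaws open and shut, and the axes are right-handed (so a half turn about x gives the same grasp; the last joint's range is limited). The gripper opens to 85 mm and grips with 20 to 120 N. Pads are 22 mm wide; open, the fingers measure 114 mm over their backs; the gripper's body (76 mm by 85 mm) begins 54 mm behind the grasp point. The pads swing forward as they close: fully open they stand 13 mm farther back than shut.
Start: joints at [-75.802, 3.019, 92.412, -0, 84.569, -6.818], TCP at [0.224, -0.583, 0.231] pointing down, gripper open.
Joint ranges: [-172.51, 172.51], [-57.92, 126.97], [3.15, 148.05], [-58.71, 238.71], [5.1, 150.11], [-179.66, 179.66]. Speed limits (degrees/s): [147.25, 147.25, 180, 180, 180, 180].

INTERFACE

Orientations are given as a 3x3 rotation matrix whose columns are the frame's x, y, z axes.
In Python, from station import ctrl gives the robot as it stands.
- The arm moves only by the tool apply_moves, never from a script. Its argument "deltas" is a list of rows, each an object of numbers: "wx", "wy", "wz": the turn, a rotation vector about the tool's x, y, z in degrees; "dx", "dy", "dz": the shift along the tool's x, y, z in mm; "hand": the finger opening in mm, from 0 to 85.4. In form: [{"wx": .., "wy": .., "wz": .., "dx": .., "dy": .., "dz": .., "hand": ..}, ...]. A call has 1 to 10 rows; each row shifts and turns the commanded pose from where the row before left it, along the tool's axes as they then stand; what a row does not reach is not made up. A row lasts 1/10 s, in which the tool goes at most 50 mm and 8.59 degrees, less where a joint would pass 70% of its speed; a pose out of reach is approached as far as the arm can. A call is refused whole if a number of a shift passes 50 or a number of a turn 8.59, either way. A call with a gripper value outside its range is refused whole. The fingers move at their own pace and stop on an object; "newtons" is the grip in N (left out, the last holds). Time passes only in rows, so rows that do not move let the fingers close. It gives the time, the measured TCP pose, the force and the opening at its end, in the units of the state.
- ctrl.sense(): the state, without advancing time (a new reading comes with each control period).
- ctrl.snapshot(name): name is "side" or "top"; returns a dict with "color" (480x640x3 uint8, blue, green, red), "intrinsics" (3x3 intrinsics, pixels), "position" and "orientation" of the camera in the world. Camera axes: x right, y down, z forward; pixel columns grow to the right and rows downward; lengths in m; the calibration is good to about 2 mm. A picture is of the moment at which its call begins. There is no depth.
- ctrl.finish_job(): hands the job in, once; it reports no verdict.
The state is a dict: "clock": time; "joint_positions": joint angles; "dq": joint speeds; "effort": joint torques, N m; "tcp_pos": TCP position; "orientation": TCP orientation; "wrist_force": force on the tool from outside, world axes, zero at the start; "moment": the same for the moment, N m; "gripper_width": finger opening in m.
Only numpy, scipy, OpenCV 4.12 (cv2) and the standard library are available. Lean on these libraries where they do the work, as an engineer would, in place of code of your own. Each camera call takes 0.05 s, during which the arm holds its last target. There are 200 camera calls.

## Working session

There is one attempt and no reset: what is moved stays moved. The work goes in short steps, Python scripts to look and compute and a tool call to move; the robot and the scene stay as the last step left them, time stands still between calls to the robot, and variables do not carry over. Pictures are saved under pics/ and viewed, about 8 in all and at most 12, crops included, and the job is handed in when it is done.

Besides the shell and the picture viewer there is one more tool, called after ">>>" as name(argument=value, ...), one argument or row to a line, values as JSON. apply_moves: Moves the arm, as the interface text tells. Its arguments: {"type":"object","properties":{"deltas":{"type":"array"},"newtons":{"type":"number"}},"required":["deltas"]}

```bash
ls; mkdir -p pics; python3 - <<'E'
from station import ctrl
import cv2,pickle
for n in("side","top"):
    s=ctrl.snapshot(n);cv2.imwrite(f"pics/{n}0.png",s["color"]);pickle.dump(s,open(f"pics/{n}0.pkl","wb"))
    print(n,s["intrinsics"],s["position"],s["orientation"])
s=ctrl.sense();print(s)
E
```

```text
pics
side [[585.97060761   0.         320.32800635]
 [  0.         585.97060761 248.97061785]
 [  0.           0.           1.        ]] [ 0.41548363 -1.07958828  0.79707953] [[ 0.98071744 -0.12969964  0.14618925]
 [-0.19452048 -0.57570413  0.79418293]
 [-0.01884348 -0.80730586 -0.58983232]]
top [[439.97360133   0.         321.22632534]
 [  0.         439.97360133 235.34732919]
 [  0.           0.           1.        ]] [ 0.52762986 -0.17117507  1.01080699] [[ 0.01851754 -0.9978131   0.06345168]
 [-0.99975236 -0.01926217 -0.01114369]
 [ 0.01234154 -0.06322961 -0.99792269]]
{'clock': 0.1, 'joint_positions': array([-7.58030725e+01,  3.05226159e+00,  9.24854645e+01,  4.47641793e-04,
        8.45691097e+01, -6.81711732e+00]), 'dq': array([ 0.01973065, -0.13319877, -0.1485646 ,  0.03292585, -0.10235318,
        0.146037  ]), 'effort': array([ 1.38840551e-04, -3.94904959e+01, -3.71362174e+01, -1.87529422e-04,
        3.90138390e-03, -1.27566838e-05]), 'tcp_pos': array([ 0.22399468, -0.58286738,  0.23018618]), 'orientation': array([[-4.49771986e-04,  3.58595673e-01, -9.33492871e-01],
       [ 1.80959534e-03, -9.33491146e-01, -3.58595882e-01],
       [-9.99998262e-01, -1.85053074e-03, -2.29054894e-04]]), 'wrist_force': array([-0.84075396, -0.17386511, -0.75933306]), 'moment': array([-0.03929302, -0.00495852, -0.00069005]), 'gripper_width': 0.08544487174155846}
```

View pics/top0.png

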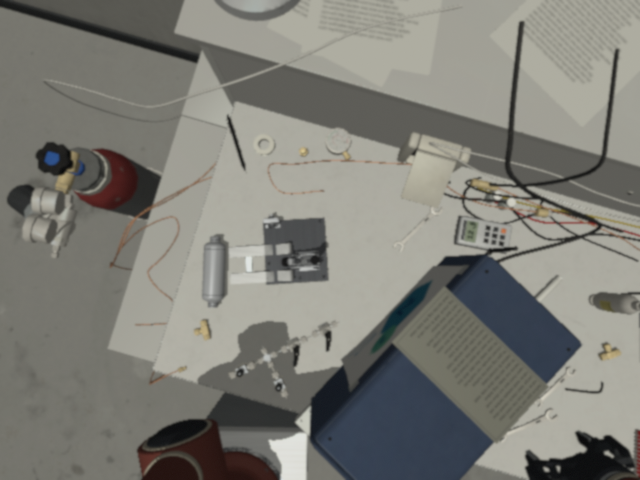

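View pics/side0.png

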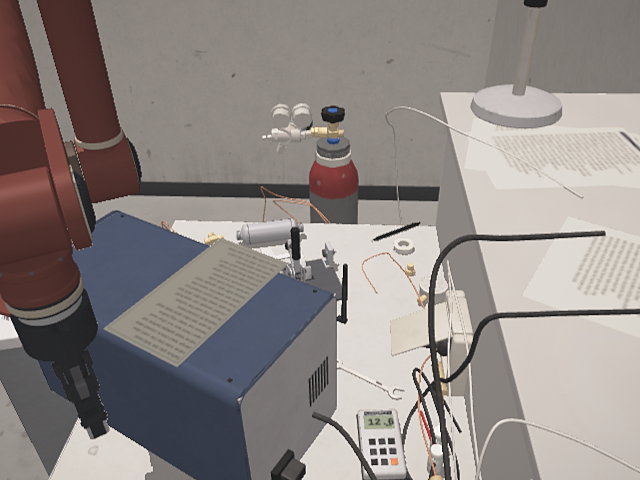

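The top view shows the cylinder at about (215,270), the plate spanning x 265–328 and y 218–283, the stop near (272,220) and the clamp near (303,261). In the side view the blue box hides part of the cradle, and the cylinder is at about (270,233). I'll zoom in on the cradle.

```bash
python3 - <<'E'
import cv2
a=cv2.imread("pics/top0.png")[195:345,180:345]
cv2.imwrite("pics/z1.png",cv2.resize(a,None,fx=4.8,fy=4,interpolation=3)[:, :] if 0 else cv2.resize(a,None,fx=4,fy=4,interpolation=cv2.INTER_CUBIC))
b=cv2.imread("pics/side0.png")[190:310,190:350]
cv2.imwrite("pics/z2.png",cv2.resize(b,None,fx=4,fy=4,interpolation=cv2.INTER_CUBIC))
E
```

```text
(no output)
```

View pics/z1.png

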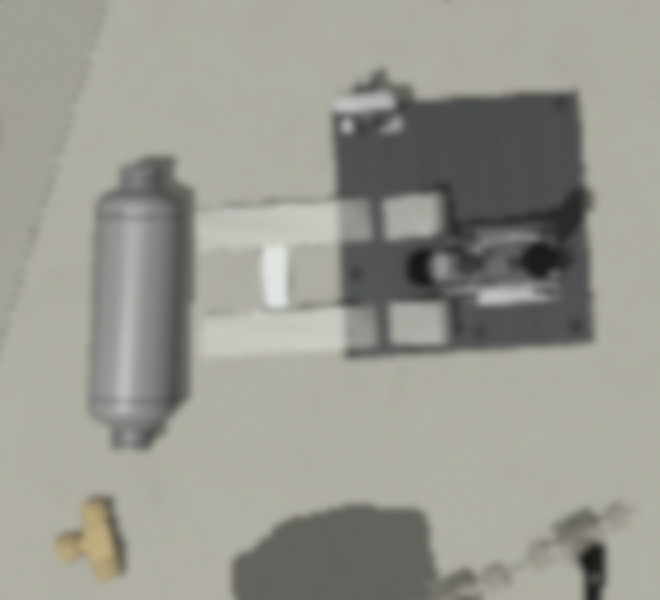

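View pics/z2.png

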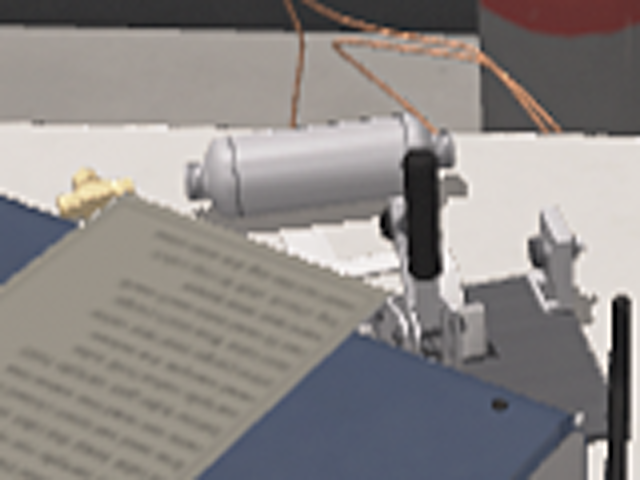

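The zooms show these positions, in z1 pixels:

| Feature | z1 pixels |
|---|---|
| Plate corner, top right | (578,92) |
| Plate corner, bottom right | (593,342) |
| Plate corner, bottom left | (347,356) |
| Ramp feet | x ≈ 197–203 |
| Cylinder neck ends | (148,162) and (132,443) |
| Grip top | (541,258) |

Next I'll fit the poses.

```bash
cat > h.py <<'E'
import numpy as np,cv2,pickle
from scipy.optimize import least_squares
def proj(s,P):
    R=np.array(s["orientation"]);c=(np.atleast_2d(P)-s["position"])@R
    K=s["intrinsics"];return c[:,:2]/c[:,2:]*K[0,0]+[K[0,2],K[1,2]]
def ray(s,uv,z):
    K=s["intrinsics"];d=np.array(s["orientation"])@np.array([(uv[0]-K[0,2])/K[0,0],(uv[1]-K[1,2])/K[0,0],1])
    p=s["position"];return p+d*(z-p[2])/d[2]
def W(p,c): # cradle pose (x,y,yaw), pts mm
    c=np.atleast_2d(c)/1000.;C,S=np.cos(p[2]),np.sin(p[2])
    return np.c_[p[0]+C*c[:,0]-S*c[:,1],p[1]+S*c[:,0]+C*c[:,1],c[:,2]]
top=pickle.load(open("pics/top0.pkl","rb"));side=pickle.load(open("pics/side0.pkl","rb"))
zt=lambda u:np.array(u)/4.+[180-.375,195-.375]
zs=lambda u:np.array(u)/4.+[190-.375,190-.375]
E
cat > fit.py <<'E'
from h import *
C=np.array([[119,97,6],[119,-48,6],[-23,-48,6],[-105,42,0],[-105,18,0],[-105,-18,0],[-105,-42,0],[91,0,176],[33,42,35],[33,18,35],[33,-42,35]])
U=zt([[578,92],[593,342],[347,356],[195,207],[198,250],[203,313],[200,358],[541,258],[442,193],[443,238],[448,342]])
f=lambda p:(proj(top,W(p,C))-U).ravel()
r=least_squares(f,[.5,-.1,-1.57],loss="soft_l1");p=r.x
print(p[:2],np.degrees(p[2]));print(f(p).reshape(-1,2).round(2))
a=ray(top,zt([148,160]),.028);b=ray(top,zt([132,446]),.022)
print("ends",a,b,np.linalg.norm(a-b))
for n,u in(("topend",[148,160]),("botend",[132,446])):print(n,ray(top,zt(u),.024))
# inverse: cradle coords
def inv(w):
    d=w[:2]-p[:2];c,s=np.cos(p[2]),np.sin(p[2]);return np.array([c*d[0]+s*d[1],-s*d[0]+c*d[1]])*1000
print(inv(a),inv(b))
for u in([92,300],[183,300]):print(inv(ray(top,zt(u),.024)))
S=np.array([[91,0,176],[0,79,36]])
print("side pred z2",(proj(side,W(p,S))-190+.375)*4)
print("side cyl ends pred",(proj(side,np.array([a,b]))-190+.375)*4)
np.save("p.npy",p)
E
python3 fit.py
```

```text
[ 0.52784128 -0.07915653] -85.58654382372585
[[ 0.9  -0.56]
 [ 0.91  0.3 ]
 [-0.04  0.51]
 [ 0.49  0.37]
 [ 0.22  0.08]
 [-0.32  0.09]
 [ 0.91 -0.62]
 [ 0.3   0.27]
 [-2.06 -0.33]
 [-1.72 -0.77]
 [-1.51  0.4 ]]
ends [0.58722898 0.0513355  0.028     ] [0.42823943 0.05622137 0.022     ] 0.15917772853891846
topend [0.58747155 0.05224111 0.024     ]
botend [0.42844046 0.05576142 0.024     ]
[-125.53500457   69.25337124] [-142.64113654  -88.88874684]
[-160.88768749   -6.75763347]
[-110.39422848   -9.72439959]
side pred z2 [[420.70156717 157.2958008 ]
 [533.81772852 256.08417757]]
side cyl ends pred [[459.72149111 148.06239357]
 [189.0319553  186.03250806]]
```

```bash
sed -i 's/,\[33,42,35\],\[33,18,35\],\[33,-42,35\]//; s/,\[442,193\],\[443,238\],\[448,342\]//' fit.py; cat >> fit.py <<'E'
for z in(.08,.1,.12,.14):print("pad",z,inv(ray(top,zt([425,268]),z)))
for u in([230,375],[335,325],[280,385]):
  for z in(0,.1,.2,.3):
    w=ray(top,u,z);print(u,z,w[:2].round(3),inv(w).round(),proj(side,w).round())
for u in ([203,330],):print("tee",ray(top,u,0)[:2],inv(ray(top,u,0)))
print("vee z1",(proj(top,W(p,[[0,42,2],[0,-42,2],[33,42,35],[-20,42,21]]))-[180,195]+.375)*4)
E
python3 fit.py; python3 - <<'E'
import cv2
a=cv2.imread("pics/top0.png")[290:440,180:380]
cv2.imwrite("pics/z3.png",cv2.resize(a,None,fx=4,fy=4,interpolation=cv2.INTER_CUBIC))
E
```

```text
[ 0.52802024 -0.07821754] -85.51685070558969
[[ 0.44 -0.7 ]
 [ 0.53  0.15]
 [-0.42  0.43]
 [ 0.06  0.34]
 [-0.2   0.05]
 [-0.71  0.06]
 [ 0.53 -0.65]
 [-0.19  0.11]]
ends [0.58722898 0.0513355  0.028     ] [0.42823943 0.05622137 0.022     ] 0.15917772853891846
topend [0.58747155 0.05224111 0.024     ]
botend [0.42844046 0.05576142 0.024     ]
[-124.52854902   69.1542157 ] [-141.82702831  -88.96697794]
[-159.9736636   -6.8137307]
[-109.48385064   -9.84191356]
side pred z2 [[420.98535284 156.11885826]
 [533.74968785 254.93754951]]
side cyl ends pred [[459.72149111 148.06239357]
 [189.0319553  186.03250806]]
pad 0.08 [29.85048622 -0.52623519]
pad 0.1 [31.19968356 -0.67941529]
pad 0.12 [32.54888091 -0.8325954 ]
pad 0.14 [33.89807826 -0.98577551]
[230, 375] 0 [0.273 0.017] [-115. -247.] [[170. 263.]]
[230, 375] 0.1 [ 0.298 -0.002] [ -94. -223.] [[174. 229.]]
[230, 375] 0.2 [ 0.323 -0.02 ] [ -74. -199.] [[179. 191.]]
[230, 375] 0.3 [ 0.349 -0.039] [ -53. -176.] [[184. 149.]]
[335, 325] 0 [ 0.388 -0.218] [ 128. -150.] [[229. 326.]]
[335, 325] 0.1 [ 0.402 -0.213] [ 124. -136.] [[230. 284.]]
[335, 325] 0.2 [ 0.416 -0.208] [ 121. -122.] [[232. 238.]]
[335, 325] 0.3 [ 0.43  -0.204] [ 118. -108.] [[233. 187.]]
[280, 385] 0 [ 0.253 -0.096] [  -4. -276.] [[160. 296.]]
[280, 385] 0.1 [ 0.28  -0.103] [   6. -249.] [[165. 258.]]
[280, 385] 0.2 [ 0.307 -0.111] [  15. -223.] [[170. 216.]]
[280, 385] 0.3 [ 0.334 -0.118] [  25. -196.] [[176. 170.]]
tee [0.37206446 0.0811758 ] [-171.09607314 -143.01947931]
vee z1 [[378.1070435  197.38349404]
 [385.91960799 344.39057176]
 [431.98876924 191.26728923]
 [339.33148037 198.01055464]]
```

View pics/z3.png

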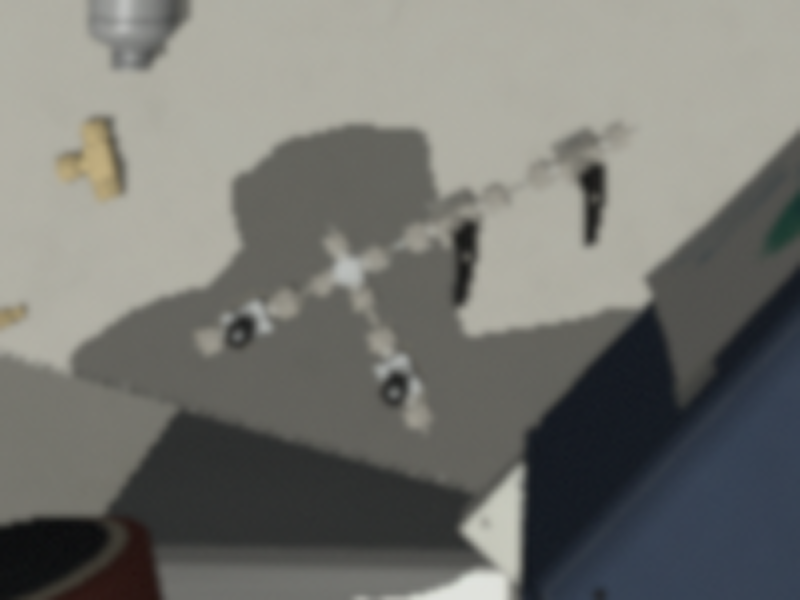

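z3 shows a valve manifold lying low on the bench, from about (230,375) to (335,325) in top pixels, clear of my path. The large dark patch is the robot's shadow. Now I'll raise the arm and travel over the box.

>>> apply_moves(
  deltas=[
    {"dx": -45},
    {"dx": -45},
    {"dx": -45},
    {"dx": -35},
    {"dy": -34.5, "dz": -31.9},
    {"dy": -34.5, "dz": -31.9},
    {"dy": -34.5, "dz": -31.9},
    {"dy": -34.5, "dz": -31.9},
    {"dy": -34.5, "dz": -31.9},
    {"dy": -34.5, "dz": -31.9},
  ],
)

```text
schema error: expected keys wx, wy, wz, dx, dy, dz, hand
```

>>> apply_moves(
  deltas=[
    {"dy": -34.5, "dz": -31.9, "hand": 70},
    {"dy": -34.5, "dz": -31.9},
    {"dy": -34.5, "dz": -31.9},
    {"dy": -34.5, "dz": -31.9},
    {"dy": -34.5, "dz": -31.9},
    {"dy": -34.5, "dz": -31.9},
    {"dy": -34.5, "dz": -31.9},
    {"dy": -34.5, "dz": -31.9},
    {"dy": -34.5, "dz": -31.9},
    {"dy": -34.5, "dz": -31.9},
  ],
)

```text
schema error: expected keys wx, wy, wz, dx, dy, dz, hand
```

>>> apply_moves(
  deltas=[
    {"wx": -8.2},
    {"wx": -8.2},
    {"wx": -8.2},
    {"wx": -8.2},
    {"wx": -8.2},
    {"wx": -8.2},
    {"wx": -8.2},
    {"wx": -8.2},
    {"wx": -7.9},
    {},
  ],
)

```text
schema error: expected keys wx, wy, wz, dx, dy, dz, hand
```

```bash
cat > st.py <<'E'
from h import *
from station import ctrl
s=ctrl.sense();p=np.load("p.npy");c,q=np.cos(p[2]),np.sin(p[2])
M=np.array([[c,q,0],[-q,c,0],[0,0,1]])
d=M@(s["tcp_pos"]-[p[0],p[1],0])*1000
print("t",round(s["clock"],2),"cradle mm",d.round(1),"F cradle",(M@s["wrist_force"]).round(1),"w",round(s["gripper_width"]*1000,1))
print("tool axes in cradle\n",(M@s["orientation"]).round(4), s["joint_positions"].round(0))
E
python3 st.py; python3 - <<'E'
import sys;sys.path.insert(0,'.');sys.argv=[''];import os;os.chdir('.')
from h import *
p=np.load("p.npy")
for z in(.08,.1,.12,.14):print(z,(proj(side,W(p,[[31,0,z*1000]]))-190+.375)*4)
E
```

```text
t 0.1 cradle mm [ 479.3 -342.5  230.2] F cradle [ 0.1 -0.9 -0.8] w 85.4
tool axes in cradle
 [[-1.800e-03  9.587e-01  2.845e-01]
 [-3.000e-04  2.845e-01 -9.587e-01]
 [-1.000e+00 -1.900e-03 -2.000e-04]] [-76.   3.  92.   0.  85.  -7.]
0.08 [[401.75371958 247.62790839]]
0.1 [[399.82543607 216.15718611]]
0.12 [[397.85882187 184.06088444]]
0.14 [[395.85272259 151.3201631 ]]
```

>>> apply_moves(
  deltas=[
    {"wx": 0, "wy": 0, "wz": 0, "dx": -45, "dy": 0, "dz": 0, "hand": 70},
    {"wx": 0, "wy": 0, "wz": 0, "dx": -45, "dy": 0, "dz": 0, "hand": 70},
    {"wx": 0, "wy": 0, "wz": 0, "dx": -45, "dy": 0, "dz": 0, "hand": 70},
    {"wx": 0, "wy": 0, "wz": 0, "dx": -35, "dy": 0, "dz": 0, "hand": 70},
    {"wx": 0, "wy": 0, "wz": 0, "dx": 0, "dy": -34.5, "dz": -31.9, "hand": 70},
    {"wx": 0, "wy": 0, "wz": 0, "dx": 0, "dy": -34.5, "dz": -31.9, "hand": 70},
    {"wx": 0, "wy": 0, "wz": 0, "dx": 0, "dy": -34.5, "dz": -31.9, "hand": 70},
    {"wx": 0, "wy": 0, "wz": 0, "dx": 0, "dy": -34.5, "dz": -31.9, "hand": 70},
    {"wx": 0, "wy": 0, "wz": 0, "dx": 0, "dy": -34.5, "dz": -31.9, "hand": 70},
    {"wx": 0, "wy": 0, "wz": 0, "dx": 0, "dy": -34.5, "dz": -31.9, "hand": 70},
  ],
)

```text
clock: 1.1
tcp_pos: [0.3288, -0.3196, 0.4007]
orientation: [[-0.0, 0.358, -0.934], [0.001, -0.934, -0.358], [-1.0, -0.001, -0.0]]
wrist_force: [0.4, 0.1, 0.0]
gripper_width: 0.0697
```

>>> apply_moves(
  deltas=[
    {"wx": 0, "wy": 0, "wz": 0, "dx": 0, "dy": -34.5, "dz": -31.9, "hand": 70},
    {"wx": 0, "wy": 0, "wz": 0, "dx": 0, "dy": -34.5, "dz": -31.9, "hand": 70},
    {"wx": 0, "wy": 0, "wz": 0, "dx": 0, "dy": -34.5, "dz": -31.9, "hand": 70},
    {"wx": 0, "wy": 0, "wz": 0, "dx": 0, "dy": -34.5, "dz": -31.9, "hand": 70},
    {"wx": 0, "wy": 0, "wz": 0, "dx": 0, "dy": -34.5, "dz": -31.9, "hand": 70},
    {"wx": 0, "wy": 0, "wz": 0, "dx": 0, "dy": -34.5, "dz": -31.9, "hand": 70},
    {"wx": 0, "wy": 0, "wz": 0, "dx": 0, "dy": -34.5, "dz": -31.9, "hand": 70},
    {"wx": 0, "wy": 0, "wz": 0, "dx": 0, "dy": -34.5, "dz": -31.9, "hand": 70},
    {"wx": 0, "wy": 0, "wz": 0, "dx": 0, "dy": -34.5, "dz": -31.9, "hand": 70},
    {"wx": 0, "wy": 0, "wz": 0, "dx": 0, "dy": -34.5, "dz": -31.9, "hand": 70},
  ],
)

```text
clock: 2.1
tcp_pos: [0.5028, 0.117, 0.4009]
orientation: [[-0.0, 0.359, -0.933], [-0.0, -0.933, -0.359], [-1.0, 0.0, 0.0]]
wrist_force: [1.0, -0.5, 0.6]
gripper_width: 0.0699
```

>>> apply_moves(
  deltas=[
    {"wx": -8.2, "wy": 0, "wz": 0, "dx": 0, "dy": 0, "dz": 0, "hand": 70},
    {"wx": -8.2, "wy": 0, "wz": 0, "dx": 0, "dy": 0, "dz": 0, "hand": 70},
    {"wx": -8.2, "wy": 0, "wz": 0, "dx": 0, "dy": 0, "dz": 0, "hand": 70},
    {"wx": -8.2, "wy": 0, "wz": 0, "dx": 0, "dy": 0, "dz": 0, "hand": 70},
    {"wx": -8.2, "wy": 0, "wz": 0, "dx": 0, "dy": 0, "dz": 0, "hand": 70},
    {"wx": -8.2, "wy": 0, "wz": 0, "dx": 0, "dy": 0, "dz": 0, "hand": 70},
    {"wx": -8.2, "wy": 0, "wz": 0, "dx": 0, "dy": 0, "dz": 0, "hand": 70},
    {"wx": -8.2, "wy": 0, "wz": 0, "dx": 0, "dy": 0, "dz": 0, "hand": 70},
    {"wx": -7.9, "wy": 0, "wz": 0, "dx": 0, "dy": 0, "dz": 0, "hand": 70},
    {"wx": 0, "wy": 0, "wz": 0, "dx": 0, "dy": 0, "dz": 0, "hand": 70},
  ],
)

```text
clock: 3.1
tcp_pos: [0.5025, 0.1149, 0.4007]
orientation: [[-0.001, 0.997, 0.078], [-0.0, 0.078, -0.997], [-1.0, -0.001, 0.0]]
wrist_force: [-0.3, -0.0, 0.7]
gripper_width: 0.0703
```

```bash
python3 st.py
```

```text
t 3.1 cradle mm [-194.5  -10.4  400.7] F cradle [-0.  -0.3  0.7] w 70.3
tool axes in cradle
 [[ 0.0e+00 -3.0e-04  1.0e+00]
 [-1.1e-03  1.0e+00  3.0e-04]
 [-1.0e+00 -1.1e-03  0.0e+00]] [  5. -14.  93.  -0. 102.   0.]
```

>>> apply_moves(
  deltas=[
    {"wx": 0, "wy": 0, "wz": 0, "dx": 46, "dy": 0, "dz": 0, "hand": 70},
    {"wx": 0, "wy": 0, "wz": 0, "dx": 46, "dy": 0, "dz": 0, "hand": 70},
    {"wx": 0, "wy": 0, "wz": 0, "dx": 46, "dy": 0, "dz": 0, "hand": 70},
    {"wx": 0, "wy": 0, "wz": 0, "dx": 46, "dy": 0, "dz": 0, "hand": 70},
    {"wx": 0, "wy": 0, "wz": 0, "dx": 46, "dy": 0, "dz": 0, "hand": 70},
    {"wx": 0, "wy": 0, "wz": 0, "dx": 46, "dy": 0, "dz": 0, "hand": 70},
    {"wx": 0, "wy": 0, "wz": 0, "dx": 46, "dy": 0, "dz": 0, "hand": 70},
    {"wx": 0, "wy": 0, "wz": 0, "dx": 46, "dy": 0, "dz": 0, "hand": 70},
    {"wx": 0, "wy": 0, "wz": 0, "dx": 20, "dy": 0, "dz": 0, "hand": 70},
    {"wx": 0, "wy": 0, "wz": 0, "dx": 7, "dy": 0, "dz": 0, "hand": 70},
  ],
)

```text
clock: 4.1
tcp_pos: [0.4996, 0.1146, 0.0027]
orientation: [[-0.007, 0.997, 0.076], [-0.001, 0.076, -0.997], [-1.0, -0.007, 0.0]]
wrist_force: [-0.5, -0.0, 0.7]
gripper_width: 0.0699
```

```bash
python3 st.py;python3 - <<'E'
from station import ctrl
import cv2
a=ctrl.snapshot("top")["color"][195:345,180:345];b=ctrl.snapshot("side")["color"][190:310,190:350]
r=lambda i:cv2.resize(i,(400,360),interpolation=cv2.INTER_CUBIC)
cv2.imwrite("pics/c1.png",cv2.hconcat([r(a),r(b)]))
E
```

```text
t 4.1 cradle mm [-194.5  -13.2    2.7] F cradle [-0.  -0.5  0.7] w 69.9
tool axes in cradle
 [[ 0.0e+00  2.1e-03  1.0e+00]
 [-6.8e-03  1.0e+00 -2.1e-03]
 [-1.0e+00 -6.8e-03  1.0e-04]] [  5.   3. 116.  -0.  61.   0.]
```

View pics/c1.png

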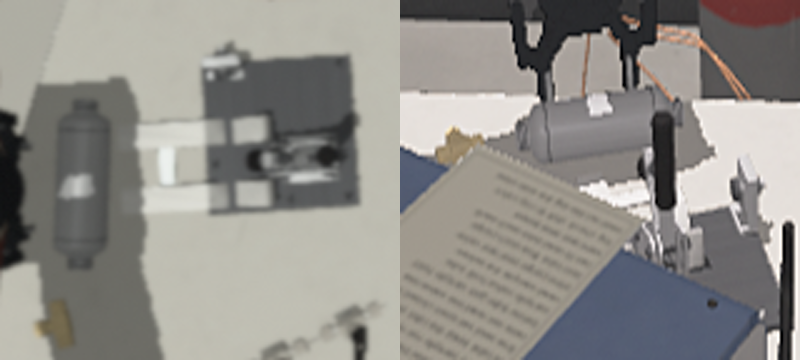

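The picture shows the fingers behind the cylinder, left at about (10,185) in the top half, and both are within its straight part. Now I'll start rolling.

>>> apply_moves(
  deltas=[
    {"wx": 0, "wy": 0, "wz": 0, "dx": 0, "dy": 1.5, "dz": 4, "hand": 70},
    {"wx": 0, "wy": 0, "wz": 0, "dx": 0, "dy": 1.5, "dz": 4, "hand": 70},
    {"wx": 0, "wy": 0, "wz": 0, "dx": 0, "dy": 0, "dz": 4, "hand": 70},
    {"wx": 0, "wy": 0, "wz": 0, "dx": 0, "dy": 0, "dz": 4, "hand": 70},
    {"wx": 0, "wy": 0, "wz": 0, "dx": 0, "dy": 0, "dz": 3, "hand": 70},
    {"wx": 0, "wy": 0, "wz": 0, "dx": 0, "dy": 0, "dz": 3, "hand": 70},
    {"wx": 0, "wy": 0, "wz": 0, "dx": 0, "dy": 0, "dz": 3, "hand": 70},
    {"wx": 0, "wy": 0, "wz": 0, "dx": 0, "dy": 0, "dz": 3, "hand": 70},
    {"wx": 0, "wy": 0, "wz": 0, "dx": 0, "dy": 0, "dz": 3, "hand": 70},
    {"wx": 0, "wy": 0, "wz": 0, "dx": 0, "dy": 0, "dz": 3, "hand": 70},
  ],
)

```text
clock: 5.2
tcp_pos: [0.5083, 0.081, 0.0063]
orientation: [[-0.0, 0.997, 0.079], [-0.0, 0.079, -0.997], [-1.0, -0.0, 0.0]]
wrist_force: [-0.6, 0.4, 0.2]
gripper_width: 0.0697
```

>>> apply_moves(
  deltas=[
    {"wx": 0, "wy": 0, "wz": 0, "dx": 0, "dy": 0, "dz": 3, "hand": 70},
    {"wx": 0, "wy": 0, "wz": 0, "dx": 0, "dy": 0, "dz": 3, "hand": 70},
    {"wx": 0, "wy": 0, "wz": 0, "dx": 0, "dy": 0, "dz": 3, "hand": 70},
    {"wx": 0, "wy": 0, "wz": 0, "dx": 0, "dy": 0, "dz": 3, "hand": 70},
    {"wx": 0, "wy": 0, "wz": 0, "dx": 0, "dy": 0, "dz": 3, "hand": 70},
  ],
)

```text
clock: 5.7
tcp_pos: [0.5094, 0.0664, 0.0063]
orientation: [[-0.0, 0.997, 0.079], [0.001, 0.079, -0.997], [-1.0, -0.0, -0.001]]
wrist_force: [-0.9, 3.9, 1.8]
gripper_width: 0.0699
```

```bash
python3 st.py;python3 - <<'E'
from station import ctrl
import cv2
a=ctrl.snapshot("top")["color"][195:345,180:345]
cv2.imwrite("pics/c2.png",cv2.resize(a,None,fx=4,fy=4,interpolation=cv2.INTER_CUBIC))
E
```

```text
t 5.7 cradle mm [-145.6   -7.3    6.3] F cradle [-4.  -0.6  1.8] w 69.9
tool axes in cradle
 [[-6.e-04 -4.e-04  1.e+00]
 [-3.e-04  1.e+00  4.e-04]
 [-1.e+00 -3.e-04 -6.e-04]] [ -1.   3. 116.   0.  61.  -5.]
```

View pics/c2.png

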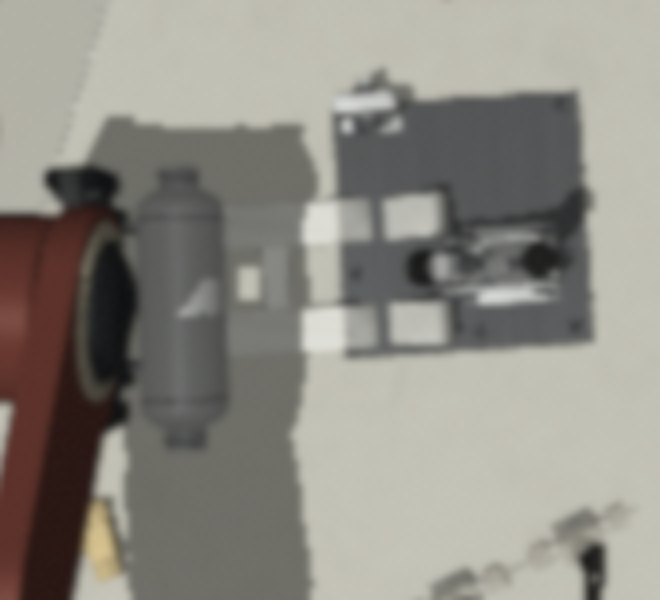

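The cylinder is now nearly square at the ramp foot, with its axis from (178,170) to (185,447). I'll push it up the ramps.

>>> apply_moves(
  deltas=[
    {"wx": 0, "wy": 0, "wz": 0, "dx": -0.6, "dy": 0, "dz": 3, "hand": 70},
    {"wx": 0, "wy": 0, "wz": 0, "dx": -0.6, "dy": 0, "dz": 3, "hand": 70},
    {"wx": 0, "wy": 0, "wz": 0, "dx": -0.6, "dy": 0, "dz": 3, "hand": 70},
    {"wx": 0, "wy": 0, "wz": 0, "dx": -0.6, "dy": 0, "dz": 3, "hand": 70},
    {"wx": 0, "wy": 0, "wz": 0, "dx": -0.6, "dy": 0, "dz": 3, "hand": 70},
  ],
)

```text
clock: 6.25
tcp_pos: [0.5113, 0.0522, 0.01]
orientation: [[0.001, 0.997, 0.079], [0.002, 0.079, -0.997], [-1.0, 0.001, -0.002]]
wrist_force: [-0.4, 5.9, 2.9]
gripper_width: 0.0697
```

>>> apply_moves(
  deltas=[
    {"wx": 0, "wy": 0, "wz": 0, "dx": -0.6, "dy": 0, "dz": 4, "hand": 70},
    {"wx": 0, "wy": 0, "wz": 0, "dx": -0.6, "dy": 0, "dz": 4, "hand": 70},
    {"wx": 0, "wy": 0, "wz": 0, "dx": -0.6, "dy": 0, "dz": 4, "hand": 70},
    {"wx": 0, "wy": 0, "wz": 0, "dx": -0.6, "dy": 0, "dz": 4, "hand": 70},
    {"wx": 0, "wy": 0, "wz": 0, "dx": -0.6, "dy": 0, "dz": 4, "hand": 70},
    {"wx": 0, "wy": 0, "wz": 0, "dx": -0.6, "dy": 0, "dz": 4, "hand": 70},
  ],
)

```text
clock: 6.85
tcp_pos: [0.5131, 0.0283, 0.0136]
orientation: [[0.001, 0.997, 0.079], [0.002, 0.079, -0.997], [-1.0, 0.001, -0.002]]
wrist_force: [0.2, 5.8, 3.5]
gripper_width: 0.0702
```

>>> apply_moves(
  deltas=[
    {"wx": 0, "wy": 0, "wz": 0, "dx": -0.6, "dy": 0, "dz": 4, "hand": 70},
    {"wx": 0, "wy": 0, "wz": 0, "dx": -0.6, "dy": 0, "dz": 4, "hand": 70},
    {"wx": 0, "wy": 0, "wz": 0, "dx": -0.6, "dy": 0, "dz": 4, "hand": 70},
    {"wx": 0, "wy": 0, "wz": 0, "dx": -0.6, "dy": 0, "dz": 4, "hand": 70},
    {"wx": 0, "wy": 0, "wz": 0, "dx": -0.6, "dy": 0, "dz": 4, "hand": 70},
    {"wx": 0, "wy": 0, "wz": 0, "dx": -0.6, "dy": 0, "dz": 4, "hand": 70},
    {"wx": 0, "wy": 0, "wz": 0, "dx": -0.6, "dy": 0, "dz": 4, "hand": 70},
  ],
)

```text
clock: 7.55
tcp_pos: [0.5152, 0.0003, 0.0177]
orientation: [[0.001, 0.997, 0.079], [0.002, 0.079, -0.997], [-1.0, 0.001, -0.002]]
wrist_force: [0.2, 5.0, 2.9]
gripper_width: 0.0702
```

>>> apply_moves(
  deltas=[
    {"wx": 0, "wy": 0, "wz": 0, "dx": -0.4, "dy": 0, "dz": 2, "hand": 70},
    {"wx": 0, "wy": 0, "wz": 0, "dx": -0.4, "dy": 0, "dz": 2, "hand": 70},
    {"wx": 0, "wy": 0, "wz": 0, "dx": -0.4, "dy": 0, "dz": 2, "hand": 70},
    {"wx": 0, "wy": 0, "wz": 0, "dx": -0.4, "dy": 0, "dz": 2, "hand": 70},
    {"wx": 0, "wy": 0, "wz": 0, "dx": -0.4, "dy": 0, "dz": 2, "hand": 70},
    {"wx": 0, "wy": 0, "wz": 0, "dx": -0.4, "dy": 0, "dz": 2, "hand": 70},
    {"wx": 0, "wy": 0, "wz": 0, "dx": -0.4, "dy": 0, "dz": 2, "hand": 70},
    {"wx": 0, "wy": 0, "wz": 0, "dx": -0.4, "dy": 0, "dz": 2, "hand": 70},
  ],
)

```text
clock: 8.35
tcp_pos: [0.5162, -0.0158, 0.0207]
orientation: [[0.0, 0.997, 0.079], [0.002, 0.079, -0.997], [-1.0, 0.0, -0.001]]
wrist_force: [-0.7, 5.0, 2.0]
gripper_width: 0.0699
```

```bash
python3 st.py
```

```text
t 8.35 cradle mm [-63.2  -6.9  20.7] F cradle [-5.  -0.4  2. ] w 69.9
tool axes in cradle
 [[-1.5e-03 -6.0e-04  1.0e+00]
 [ 5.0e-04  1.0e+00  6.0e-04]
 [-1.0e+00  5.0e-04 -1.5e-03]] [-10.   2. 116.   0.  63. -15.]
```

>>> apply_moves(
  deltas=[
    {"wx": 0, "wy": 0, "wz": 0, "dx": -0.3, "dy": 0, "dz": 2, "hand": 70},
    {"wx": 0, "wy": 0, "wz": 0, "dx": -0.3, "dy": 0, "dz": 2, "hand": 70},
    {"wx": 0, "wy": 0, "wz": 0, "dx": -0.3, "dy": 0, "dz": 2, "hand": 70},
  ],
)

```text
clock: 8.65
tcp_pos: [0.5164, -0.023, 0.0211]
orientation: [[-0.0, 0.997, 0.079], [-0.001, 0.079, -0.997], [-1.0, -0.0, 0.001]]
wrist_force: [-0.8, -0.2, 0.4]
gripper_width: 0.0702
```

>>> apply_moves(
  deltas=[
    {"wx": 0, "wy": 0, "wz": 0, "dx": -0.3, "dy": 0, "dz": 2, "hand": 70},
    {"wx": 0, "wy": 0, "wz": 0, "dx": -0.3, "dy": 0, "dz": 2, "hand": 70},
  ],
)

```text
clock: 8.85
tcp_pos: [0.5167, -0.0269, 0.0217]
orientation: [[-0.0, 0.997, 0.079], [-0.0, 0.079, -0.997], [-1.0, -0.0, 0.0]]
wrist_force: [-0.1, 0.3, -0.4]
gripper_width: 0.07
```

Force fell to zero past the crest, so the cylinder has dropped in. I'll back off, move round to the -y end and take a look.

>>> apply_moves(
  deltas=[
    {"wx": 0, "wy": 0, "wz": 0, "dx": 0, "dy": 0, "dz": -20, "hand": 70},
    {"wx": 0, "wy": 0, "wz": 0, "dx": -40, "dy": 0, "dz": 0, "hand": 70},
    {"wx": 0, "wy": 0, "wz": 0, "dx": -40, "dy": 0, "dz": 0, "hand": 70},
    {"wx": 0, "wy": 0, "wz": 0, "dx": 0, "dy": -45, "dz": 0, "hand": 0},
    {"wx": 0, "wy": 0, "wz": 0, "dx": 0, "dy": -45, "dz": 0, "hand": 0},
    {"wx": 0, "wy": 0, "wz": 0, "dx": 0, "dy": -45, "dz": 0, "hand": 0},
    {"wx": 0, "wy": 0, "wz": 0, "dx": 0, "dy": 0, "dz": 35, "hand": 0},
    {"wx": 0, "wy": 0, "wz": 0, "dx": 0, "dy": 0, "dz": 37, "hand": 0},
    {"wx": 0, "wy": 0, "wz": 0, "dx": 0, "dy": 0, "dz": 0, "hand": 0},
    {"wx": 0, "wy": 0, "wz": 0, "dx": 0, "dy": 0, "dz": 0, "hand": 0},
  ],
)

```text
clock: 9.85
tcp_pos: [0.3862, -0.0895, 0.1019]
orientation: [[0.0, 0.997, 0.077], [0.0, 0.077, -0.997], [-1.0, 0.0, -0.0]]
wrist_force: [0.9, 0.0, -0.2]
gripper_width: 0.0001
```

```bash
python3 st.py;python3 - <<'E'
from station import ctrl
import cv2
a=ctrl.snapshot("top")["color"][195:345,180:345];b=ctrl.snapshot("side")["color"][190:310,190:350]
r=lambda i:cv2.resize(i,(400,360),interpolation=cv2.INTER_CUBIC)
cv2.imwrite("pics/c3.png",cv2.hconcat([r(a),r(b)]))
E
```

```text
t 9.85 cradle mm [ 1.000e-01 -1.423e+02  1.019e+02] F cradle [ 0.   0.9 -0.2] w 0.1
tool axes in cradle
 [[-1.0e-04  1.6e-03  1.0e+00]
 [ 1.0e-04  1.0e+00 -1.6e-03]
 [-1.0e+00  1.0e-04 -1.0e-04]] [-24. -25. 129.   0.  76. -28.]
```

View pics/c3.png

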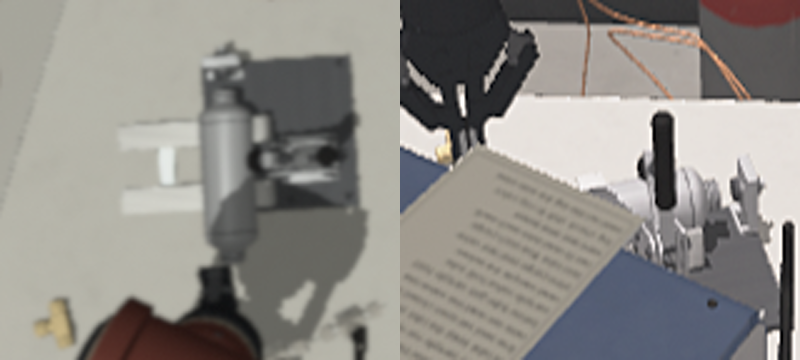

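The cylinder lies in the vee with its axis at about x=228 in the top half, and the shut fingers are just off its near end at about (220,270). I'll lower and approach its end.

>>> apply_moves(
  deltas=[
    {"wx": 0, "wy": 0, "wz": 0, "dx": 36, "dy": 0, "dz": 0, "hand": 0},
    {"wx": 0, "wy": 0, "wz": 0, "dx": 36, "dy": 0, "dz": 0, "hand": 0},
    {"wx": 0, "wy": 0, "wz": 0, "dx": 0, "dy": 6, "dz": 0, "hand": 0},
    {"wx": 0, "wy": 0, "wz": 0, "dx": 0, "dy": 6, "dz": 0, "hand": 0},
    {"wx": 0, "wy": 0, "wz": 0, "dx": 0, "dy": 4, "dz": 0, "hand": 0},
    {"wx": 0, "wy": 0, "wz": 0, "dx": 0, "dy": 4, "dz": 0, "hand": 0},
  ],
)

```text
clock: 10.55
tcp_pos: [0.4085, -0.0877, 0.032]
orientation: [[0.004, 0.997, 0.079], [-0.001, 0.079, -0.997], [-1.0, 0.003, 0.002]]
wrist_force: [-0.6, 0.1, -0.3]
gripper_width: 0.0
```

>>> apply_moves(
  deltas=[
    {"wx": 0, "wy": 0, "wz": 0, "dx": 0, "dy": 2, "dz": 0, "hand": 0},
    {"wx": 0, "wy": 0, "wz": 0, "dx": 0, "dy": 2, "dz": 0, "hand": 0},
    {"wx": 0, "wy": 0, "wz": 0, "dx": 0, "dy": 2, "dz": 0, "hand": 0},
    {"wx": 0, "wy": 0, "wz": 0, "dx": 0, "dy": 2, "dz": 0, "hand": 0},
    {"wx": 0, "wy": 0, "wz": 0, "dx": 0, "dy": 2, "dz": 0, "hand": 0},
  ],
)

```text
clock: 11.05
tcp_pos: [0.4163, -0.0865, 0.0298]
orientation: [[-0.0, 0.997, 0.079], [0.0, 0.079, -0.997], [-1.0, -0.0, -0.0]]
wrist_force: [-0.1, -0.7, 0.4]
gripper_width: 0.0001
```

```bash
python3 st.py
```

```text
t 11.05 cradle mm [  -0.5 -112.1   29.8] F cradle [ 0.6 -0.2  0.4] w 0.1
tool axes in cradle
 [[-0.e+00 -4.e-04  1.e+00]
 [-0.e+00  1.e+00  4.e-04]
 [-1.e+00 -0.e+00 -0.e+00]] [-22. -13. 128.   0.  65. -26.]
```

>>> apply_moves(
  deltas=[
    {"wx": 0, "wy": 0, "wz": 0, "dx": 0, "dy": 1.5, "dz": 0, "hand": 0},
    {"wx": 0, "wy": 0, "wz": 0, "dx": 0, "dy": 1.5, "dz": 0, "hand": 0},
    {"wx": 0, "wy": 0, "wz": 0, "dx": 0, "dy": 1.5, "dz": 0, "hand": 0},
    {"wx": 0, "wy": 0, "wz": 0, "dx": 0, "dy": 1.5, "dz": 0, "hand": 0},
  ],
)

```text
clock: 11.45
tcp_pos: [0.422, -0.086, 0.0297]
orientation: [[-0.001, 0.997, 0.079], [0.0, 0.079, -0.997], [-1.0, -0.001, -0.0]]
wrist_force: [-2.8, -0.1, 1.6]
gripper_width: 0.0001
```

>>> apply_moves(
  deltas=[
    {"wx": 0, "wy": 0, "wz": 0, "dx": 0, "dy": 1, "dz": 0, "hand": 0},
    {"wx": 0, "wy": 0, "wz": 0, "dx": 0, "dy": 1, "dz": 0, "hand": 0},
    {"wx": 0, "wy": 0, "wz": 0, "dx": 0, "dy": 1, "dz": 0, "hand": 0},
    {"wx": 0, "wy": 0, "wz": 0, "dx": 0, "dy": 1, "dz": 0, "hand": 0},
  ],
)

```text
clock: 11.85
tcp_pos: [0.426, -0.0857, 0.0296]
orientation: [[-0.001, 0.997, 0.079], [0.0, 0.079, -0.997], [-1.0, -0.001, -0.0]]
wrist_force: [-3.5, 0.3, 1.0]
gripper_width: 0.0001
```

>>> apply_moves(
  deltas=[
    {"wx": 0, "wy": 0, "wz": 0, "dx": 0, "dy": 1, "dz": 0, "hand": 0},
    {"wx": 0, "wy": 0, "wz": 0, "dx": 0, "dy": 1, "dz": 0, "hand": 0},
    {"wx": 0, "wy": 0, "wz": 0, "dx": 0, "dy": 1, "dz": 0, "hand": 0},
  ],
)

```text
clock: 12.15
tcp_pos: [0.4291, -0.0854, 0.0297]
orientation: [[-0.0, 0.997, 0.079], [0.0, 0.079, -0.997], [-1.0, -0.0, -0.0]]
wrist_force: [-2.7, -0.1, -0.4]
gripper_width: -0.0001
```

>>> apply_moves(
  deltas=[
    {"wx": 0, "wy": 0, "wz": 0, "dx": 0, "dy": 0.8, "dz": 0, "hand": 0},
    {"wx": 0, "wy": 0, "wz": 0, "dx": 0, "dy": 0.8, "dz": 0, "hand": 0},
    {"wx": 0, "wy": 0, "wz": 0, "dx": 0, "dy": 0.8, "dz": 0, "hand": 0},
  ],
)

```text
clock: 12.45
tcp_pos: [0.4316, -0.0852, 0.0297]
orientation: [[-0.0, 0.997, 0.079], [0.0, 0.079, -0.997], [-1.0, -0.0, -0.0]]
wrist_force: [-3.4, 0.3, -0.4]
gripper_width: -0.0001
```

>>> apply_moves(
  deltas=[
    {"wx": 0, "wy": 0, "wz": 0, "dx": 0, "dy": 0.5, "dz": 0, "hand": 0},
    {"wx": 0, "wy": 0, "wz": 0, "dx": 0, "dy": 0.5, "dz": 0, "hand": 0},
  ],
)

```text
clock: 12.65
tcp_pos: [0.4325, -0.0852, 0.0297]
orientation: [[-0.0, 0.997, 0.079], [0.0, 0.079, -0.997], [-1.0, -0.0, -0.0]]
wrist_force: [-2.8, 0.5, -0.0]
gripper_width: 0.0002
```

>>> apply_moves(
  deltas=[
    {"wx": 0, "wy": 0, "wz": 0, "dx": 0, "dy": 0.5, "dz": 0, "hand": 0},
  ],
)

```text
clock: 12.75
tcp_pos: [0.433, -0.0851, 0.0297]
orientation: [[-0.0, 0.997, 0.079], [0.0, 0.079, -0.997], [-1.0, -0.0, -0.0]]
wrist_force: [-3.0, 0.2, -0.5]
gripper_width: -0.0001
```

>>> apply_moves(
  deltas=[
    {"wx": 0, "wy": 0, "wz": 0, "dx": 0, "dy": 0.4, "dz": 0, "hand": 0},
    {"wx": 0, "wy": 0, "wz": 0, "dx": 0, "dy": 0.4, "dz": 0, "hand": 0},
  ],
)

```text
clock: 12.95
tcp_pos: [0.4338, -0.085, 0.0297]
orientation: [[-0.0, 0.997, 0.079], [0.0, 0.079, -0.997], [-1.0, -0.0, -0.0]]
wrist_force: [-2.4, 0.6, -0.2]
gripper_width: 0.0
```

>>> apply_moves(
  deltas=[
    {"wx": 0, "wy": 0, "wz": 0, "dx": 0, "dy": 0.4, "dz": 0, "hand": 0},
  ],
)

```text
clock: 13.05
tcp_pos: [0.4342, -0.085, 0.0298]
orientation: [[-0.0, 0.997, 0.079], [0.0, 0.079, -0.997], [-1.0, -0.0, -0.0]]
wrist_force: [-1.5, -0.5, -0.8]
gripper_width: -0.0002
```

>>> apply_moves(
  deltas=[
    {"wx": 0, "wy": 0, "wz": 0, "dx": 0, "dy": 0.4, "dz": 0, "hand": 0},
  ],
)

```text
clock: 13.15
tcp_pos: [0.4344, -0.085, 0.0297]
orientation: [[-0.001, 0.997, 0.079], [0.0, 0.079, -0.997], [-1.0, -0.001, -0.0]]
wrist_force: [-4.6, 0.8, 0.2]
gripper_width: 0.0004
```

>>> apply_moves(
  deltas=[
    {"wx": 0, "wy": 0, "wz": 0, "dx": 0, "dy": 0.4, "dz": 0, "hand": 0},
  ],
)

```text
clock: 13.25
tcp_pos: [0.4344, -0.085, 0.0297]
orientation: [[-0.002, 0.997, 0.079], [0.0, 0.079, -0.997], [-1.0, -0.002, -0.0]]
wrist_force: [-6.4, -0.5, 1.2]
gripper_width: -0.0002
```

>>> apply_moves(
  deltas=[
    {"wx": 0, "wy": 0, "wz": 0, "dx": 0, "dy": 0.4, "dz": 0, "hand": 0},
    {"wx": 0, "wy": 0, "wz": 0, "dx": 0, "dy": 0.4, "dz": 0, "hand": 0},
  ],
)

```text
clock: 13.45
tcp_pos: [0.4345, -0.085, 0.0296]
orientation: [[-0.004, 0.997, 0.079], [-0.0, 0.079, -0.997], [-1.0, -0.004, -0.0]]
wrist_force: [-9.1, -1.8, 4.9]
gripper_width: 0.0002
```

>>> apply_moves(
  deltas=[
    {"wx": 0, "wy": 0, "wz": 0, "dx": 0, "dy": 0.3, "dz": 0, "hand": 0},
    {"wx": 0, "wy": 0, "wz": 0, "dx": 0, "dy": 0, "dz": 0, "hand": 0},
  ],
)

```text
clock: 13.65
tcp_pos: [0.4345, -0.085, 0.0296]
orientation: [[-0.005, 0.997, 0.079], [-0.0, 0.079, -0.997], [-1.0, -0.005, -0.0]]
wrist_force: [-10.5, -1.4, 4.7]
gripper_width: 0.0001
```

>>> apply_moves(
  deltas=[
    {"wx": 0, "wy": 0, "wz": 0, "dx": 0, "dy": 0.3, "dz": 0, "hand": 0},
    {"wx": 0, "wy": 0, "wz": 0, "dx": 0, "dy": 0.2, "dz": 0, "hand": 0},
    {"wx": 0, "wy": 0, "wz": 0, "dx": 0, "dy": 0, "dz": 0, "hand": 0},
    {"wx": 0, "wy": 0, "wz": 0, "dx": 0, "dy": 0, "dz": 0, "hand": 0},
    {"wx": 0, "wy": 0, "wz": 0, "dx": 0, "dy": 0, "dz": 0, "hand": 0},
    {"wx": 0, "wy": 0, "wz": 0, "dx": 0, "dy": 0, "dz": 0, "hand": 0},
  ],
)

```text
clock: 14.25
tcp_pos: [0.4345, -0.085, 0.0296]
orientation: [[-0.006, 0.997, 0.079], [-0.0, 0.079, -0.997], [-1.0, -0.006, -0.0]]
wrist_force: [-11.6, -1.6, 7.2]
gripper_width: 0.0006
```

```bash
python3 st.py
```

```text
t 14.25 cradle mm [ -0.6 -93.7  29.6] F cradle [  0.6 -11.7   7.2] w 0.6
tool axes in cradle
 [[-5.0e-04 -1.1e-03  1.0e+00]
 [-6.1e-03  1.0e+00  1.1e-03]
 [-1.0e+00 -6.1e-03 -5.0e-04]] [-21. -10. 125.  -0.  65. -25.]
```

The cylinder is seated on the stop: 11.7 N at the wrist, held 0.5 s. I'll back off gently and go to the handle.

>>> apply_moves(
  deltas=[
    {"wx": 0, "wy": 0, "wz": 0, "dx": 0, "dy": -1, "dz": 0, "hand": 0},
    {"wx": 0, "wy": 0, "wz": 0, "dx": 0, "dy": -1.5, "dz": 0, "hand": 0},
    {"wx": 0, "wy": 0, "wz": 0, "dx": 0, "dy": -5, "dz": 0, "hand": 0},
    {"wx": 0, "wy": 0, "wz": 0, "dx": 0, "dy": -25, "dz": 0, "hand": 0},
    {"wx": 0, "wy": 0, "wz": 0, "dx": 0, "dy": -20, "dz": 0, "hand": 0},
    {"wx": 0, "wy": 0, "wz": 0, "dx": -45, "dy": 0, "dz": 0, "hand": 0},
    {"wx": 0, "wy": 0, "wz": 0, "dx": -45, "dy": 0, "dz": 0, "hand": 0},
    {"wx": 0, "wy": 0, "wz": 0, "dx": -45, "dy": 0, "dz": 0, "hand": 0},
    {"wx": 0, "wy": 0, "wz": 0, "dx": -45, "dy": 0, "dz": 0, "hand": 0},
    {"wx": 0, "wy": 0, "wz": 0, "dx": -20, "dy": 0, "dz": 0, "hand": 0},
  ],
)

```text
clock: 15.25
tcp_pos: [0.3866, -0.0899, 0.236]
orientation: [[0.01, 0.997, 0.079], [-0.004, 0.079, -0.997], [-1.0, 0.01, 0.005]]
wrist_force: [-0.0, -0.5, -0.6]
gripper_width: 0.0002
```

>>> apply_moves(
  deltas=[
    {"wx": 0, "wy": 0, "wz": 0, "dx": 0, "dy": 36, "dz": 14, "hand": 0},
    {"wx": 0, "wy": 0, "wz": 0, "dx": 0, "dy": 36, "dz": 14, "hand": 0},
    {"wx": 0, "wy": 0, "wz": 0, "dx": 0, "dy": 36, "dz": 14, "hand": 0},
    {"wx": 0, "wy": 0, "wz": 0, "dx": 0, "dy": 36, "dz": 14, "hand": 0},
    {"wx": 0, "wy": 0, "wz": 0, "dx": 0, "dy": 0, "dz": 0, "hand": 0},
  ],
)

```text
clock: 15.75
tcp_pos: [0.5354, -0.1346, 0.2288]
orientation: [[0.001, 0.997, 0.079], [0.0, 0.079, -0.997], [-1.0, 0.001, -0.0]]
wrist_force: [-0.7, -0.3, 0.4]
gripper_width: -0.0
```

```bash
python3 st.py;python3 - <<'E'
from station import ctrl
import cv2
a=ctrl.snapshot("top")["color"][195:345,180:345];b=ctrl.snapshot("side")["color"][170:290,210:370]
r=lambda i:cv2.resize(i,(400,360),interpolation=cv2.INTER_CUBIC)
cv2.imwrite("pics/c4.png",cv2.hconcat([r(a),r(b)]))
E
```

```text
t 15.75 cradle mm [ 56.8   2.9 228.8] F cradle [ 0.2 -0.7  0.4] w -0.0
tool axes in cradle
 [[-2.e-04 -5.e-04  1.e+00]
 [ 7.e-04  1.e+00  5.e-04]
 [-1.e+00  7.e-04 -2.e-04]] [-22.  -7. 102.   0.  85. -26.]
```

View pics/c4.png

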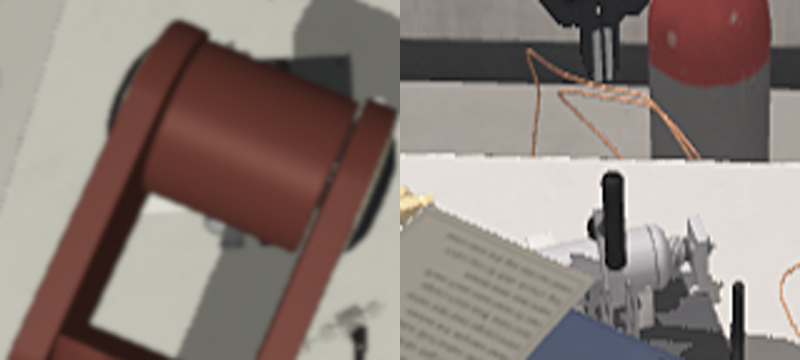

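The fingers are above the clamp, and in the side half at right the handle is still upright (grip top at about (612,175)) with the cylinder on the stop. I'll go down behind the grip.

>>> apply_moves(
  deltas=[
    {"wx": 0, "wy": 0, "wz": 0, "dx": 40, "dy": -2.5, "dz": 0, "hand": 0},
    {"wx": 0, "wy": 0, "wz": 0, "dx": 20, "dy": 0, "dz": 0, "hand": 0},
    {"wx": 0, "wy": 0, "wz": 0, "dx": 10, "dy": 0, "dz": 0, "hand": 0},
    {"wx": 0, "wy": 0, "wz": 0, "dx": 10, "dy": 0, "dz": 0, "hand": 0},
    {"wx": 0, "wy": 0, "wz": 0, "dx": 5, "dy": 0, "dz": 0, "hand": 0},
    {"wx": 0, "wy": 0, "wz": 0, "dx": 0, "dy": 0, "dz": 0, "hand": 0},
  ],
)

```text
clock: 16.45
tcp_pos: [0.5298, -0.1337, 0.1451]
orientation: [[0.001, 0.997, 0.079], [-0.0, 0.079, -0.997], [-1.0, 0.001, 0.0]]
wrist_force: [0.3, -0.1, -0.1]
gripper_width: -0.0001
```

>>> apply_moves(
  deltas=[
    {"wx": 0, "wy": 0, "wz": 0, "dx": 0, "dy": 0, "dz": 5, "hand": 0},
    {"wx": 0, "wy": 0, "wz": 0, "dx": 0, "dy": 0, "dz": 5, "hand": 0},
    {"wx": 0, "wy": 0, "wz": 0, "dx": 0, "dy": 0, "dz": 5, "hand": 0},
    {"wx": 0, "wy": 0, "wz": 0, "dx": 0, "dy": 0, "dz": 5, "hand": 0},
    {"wx": 0, "wy": 0, "wz": 0, "dx": 0, "dy": 0, "dz": 5, "hand": 0},
  ],
)

```text
clock: 16.95
tcp_pos: [0.5321, -0.1591, 0.1452]
orientation: [[0.001, 0.997, 0.079], [0.0, 0.079, -0.997], [-1.0, 0.001, -0.0]]
wrist_force: [1.3, 0.8, 0.9]
gripper_width: 0.0
```

```bash
python3 st.py
```

```text
t 16.95 cradle mm [ 80.9  -2.3 145.2] F cradle [-0.7  1.4  0.9] w 0.0
tool axes in cradle
 [[-2.e-04 -4.e-04  1.e+00]
 [ 7.e-04  1.e+00  4.e-04]
 [-1.e+00  7.e-04 -2.e-04]] [-24.  -3. 106.   0.  76. -29.]
```

>>> apply_moves(
  deltas=[
    {"wx": 0, "wy": 0, "wz": 0, "dx": 0, "dy": 1, "dz": 5, "hand": 0},
    {"wx": 0, "wy": 0, "wz": 0, "dx": 0, "dy": 1, "dz": 5, "hand": 0},
    {"wx": 0, "wy": 0, "wz": 0, "dx": 0, "dy": 0, "dz": 5, "hand": 0},
    {"wx": 0, "wy": 0, "wz": 0, "dx": 2, "dy": 0, "dz": 5.3, "hand": 0},
    {"wx": 0, "wy": 0, "wz": 0, "dx": 2, "dy": 0, "dz": 5.3, "hand": 0},
    {"wx": 0, "wy": 0, "wz": 0, "dx": 2, "dy": 0, "dz": 5.3, "hand": 0},
    {"wx": 0, "wy": 0, "wz": 0, "dx": 2, "dy": 0, "dz": 5.3, "hand": 0},
  ],
)

```text
clock: 17.65
tcp_pos: [0.5367, -0.195, 0.1366]
orientation: [[0.0, 0.997, 0.079], [0.0, 0.079, -0.997], [-1.0, 0.0, -0.0]]
wrist_force: [0.0, 0.9, 0.4]
gripper_width: 0.0002
```

>>> apply_moves(
  deltas=[
    {"wx": 0, "wy": 0, "wz": 0, "dx": 3.5, "dy": 0, "dz": 4.7, "hand": 0},
    {"wx": 0, "wy": 0, "wz": 0, "dx": 3.5, "dy": 0, "dz": 4.7, "hand": 0},
    {"wx": 0, "wy": 0, "wz": 0, "dx": 3.5, "dy": 0, "dz": 4.7, "hand": 0},
    {"wx": 0, "wy": 0, "wz": 0, "dx": 3.5, "dy": 0, "dz": 4.7, "hand": 0},
  ],
)

```text
clock: 18.05
tcp_pos: [0.538, -0.2136, 0.1223]
orientation: [[-0.0, 0.997, 0.079], [0.0, 0.079, -0.997], [-1.0, -0.0, -0.0]]
wrist_force: [-0.5, 1.2, -0.3]
gripper_width: -0.0001
```

```bash
python3 st.py;python3 - <<'E'
from station import ctrl
import cv2
b=ctrl.snapshot("side")["color"][170:320,210:410]
cv2.imwrite("pics/c5.png",cv2.resize(b,None,fx=3,fy=3,interpolation=cv2.INTER_CUBIC))
E
```

```text
t 18.05 cradle mm [135.7  -0.6 122.3] F cradle [-1.2 -0.4 -0.3] w -0.1
tool axes in cradle
 [[-3.e-04 -6.e-04  1.e+00]
 [-1.e-04  1.e+00  6.e-04]
 [-1.e+00 -1.e-04 -3.e-04]] [-29.   2. 104.   0.  74. -34.]
```

View pics/c5.png

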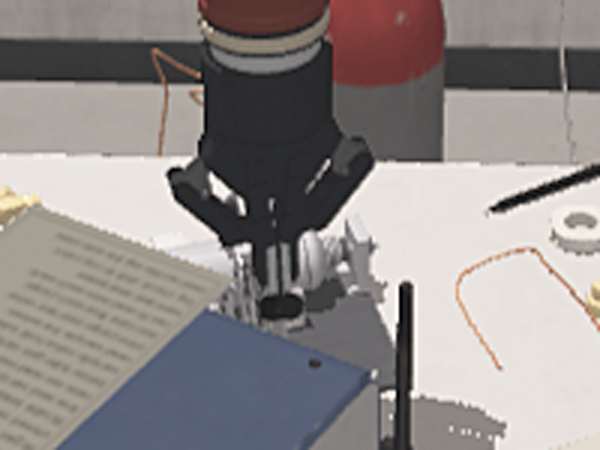

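The grip end is at about (282,305) in the picture and leaning over under the fingertips. I'll keep pressing down.

>>> apply_moves(
  deltas=[
    {"wx": 0, "wy": 0, "wz": 0, "dx": 4.3, "dy": 0, "dz": 3.5, "hand": 0},
    {"wx": 0, "wy": 0, "wz": 0, "dx": 4.3, "dy": 0, "dz": 3.5, "hand": 0},
    {"wx": 0, "wy": 0, "wz": 0, "dx": 4.3, "dy": 0, "dz": 3.5, "hand": 0},
    {"wx": 0, "wy": 0, "wz": 0, "dx": 4.3, "dy": 0, "dz": 3.5, "hand": 0},
    {"wx": 0, "wy": 0, "wz": 0, "dx": 3.8, "dy": 0, "dz": 1.5, "hand": 0},
    {"wx": 0, "wy": 0, "wz": 0, "dx": 3.8, "dy": 0, "dz": 1.5, "hand": 0},
  ],
)

```text
clock: 18.7
tcp_pos: [0.5395, -0.2305, 0.0979]
orientation: [[0.0, 0.997, 0.079], [-0.0, 0.079, -0.997], [-1.0, 0.0, 0.0]]
wrist_force: [0.6, 1.6, 1.4]
gripper_width: -0.0002
```

>>> apply_moves(
  deltas=[
    {"wx": 0, "wy": 0, "wz": 0, "dx": 3, "dy": 0, "dz": 1, "hand": 0},
    {"wx": 0, "wy": 0, "wz": 0, "dx": 3, "dy": 0, "dz": 1, "hand": 0},
    {"wx": 0, "wy": 0, "wz": 0, "dx": 3, "dy": 0, "dz": 0, "hand": 0},
    {"wx": 0, "wy": 0, "wz": 0, "dx": 2, "dy": 0, "dz": 0, "hand": 0},
  ],
)

```text
clock: 19.1
tcp_pos: [0.5394, -0.2323, 0.0865]
orientation: [[-0.0, 0.997, 0.079], [0.0, 0.079, -0.997], [-1.0, -0.0, -0.0]]
wrist_force: [0.8, -0.0, -1.0]
gripper_width: -0.0001
```

>>> apply_moves(
  deltas=[
    {"wx": 0, "wy": 0, "wz": 0, "dx": 2, "dy": 0, "dz": 0, "hand": 0},
    {"wx": 0, "wy": 0, "wz": 0, "dx": 1, "dy": 0, "dz": 0, "hand": 0},
  ],
)

```text
clock: 19.3
tcp_pos: [0.5393, -0.2321, 0.0835]
orientation: [[-0.001, 0.997, 0.079], [0.0, 0.079, -0.997], [-1.0, -0.001, -0.0]]
wrist_force: [0.6, 0.8, 0.0]
gripper_width: -0.0003
```

```bash
python3 st.py
```

```text
t 19.3 cradle mm [154.3  -0.7  83.5] F cradle [-0.7  0.7  0. ] w -0.3
tool axes in cradle
 [[-4.e-04 -6.e-04  1.e+00]
 [-5.e-04  1.e+00  6.e-04]
 [-1.e+00 -5.e-04 -4.e-04]] [-31.   6. 104.   0.  70. -35.]
```

>>> apply_moves(
  deltas=[
    {"wx": 0, "wy": 0, "wz": 0, "dx": 1, "dy": 0, "dz": 0, "hand": 0},
    {"wx": 0, "wy": 0, "wz": 0, "dx": 1, "dy": 0, "dz": 0, "hand": 0},
  ],
)

```text
clock: 19.5
tcp_pos: [0.5396, -0.2322, 0.0819]
orientation: [[0.0, 0.997, 0.079], [-0.0, 0.079, -0.997], [-1.0, 0.0, 0.0]]
wrist_force: [0.1, -0.3, 0.2]
gripper_width: -0.0002
```

>>> apply_moves(
  deltas=[
    {"wx": 0, "wy": 0, "wz": 0, "dx": 1, "dy": 0, "dz": 0, "hand": 0},
    {"wx": 0, "wy": 0, "wz": 0, "dx": 1, "dy": 0, "dz": 0, "hand": 0},
  ],
)

```text
clock: 19.7
tcp_pos: [0.5397, -0.2323, 0.0807]
orientation: [[0.0, 0.997, 0.079], [0.0, 0.079, -0.997], [-1.0, 0.0, 0.0]]
wrist_force: [-3.1, 1.6, 8.1]
gripper_width: 0.0001
```

>>> apply_moves(
  deltas=[
    {"wx": 0, "wy": 0, "wz": 0, "dx": 1, "dy": 0, "dz": 0, "hand": 0},
    {"wx": 0, "wy": 0, "wz": 0, "dx": 0, "dy": 0, "dz": 0, "hand": 0},
  ],
)

```text
clock: 19.9
tcp_pos: [0.5398, -0.2323, 0.0806]
orientation: [[-0.0, 0.997, 0.079], [-0.0, 0.079, -0.997], [-1.0, -0.0, 0.0]]
wrist_force: [-4.0, 1.9, 7.4]
gripper_width: -0.0003
```

```bash
python3 st.py
```

```text
t 19.9 cradle mm [154.6  -0.3  80.6] F cradle [-2.2 -3.8  7.4] w -0.3
tool axes in cradle
 [[ 0.e+00 -6.e-04  1.e+00]
 [-1.e-04  1.e+00  6.e-04]
 [-1.e+00 -1.e-04  0.e+00]] [-31.   6. 104.  -0.  70. -35.]
```

>>> apply_moves(
  deltas=[
    {"wx": 0, "wy": 0, "wz": 0, "dx": 1, "dy": 0, "dz": 0, "hand": 0},
    {"wx": 0, "wy": 0, "wz": 0, "dx": 1, "dy": 0, "dz": 0, "hand": 0},
    {"wx": 0, "wy": 0, "wz": 0, "dx": 0, "dy": 0, "dz": 0, "hand": 0},
  ],
)

```text
clock: 20.2
tcp_pos: [0.5399, -0.2324, 0.0804]
orientation: [[-0.001, 0.997, 0.079], [0.0, 0.079, -0.997], [-1.0, -0.001, -0.0]]
wrist_force: [-7.8, 4.0, 16.8]
gripper_width: 0.0001
```

>>> apply_moves(
  deltas=[
    {"wx": 0, "wy": 0, "wz": 0, "dx": -10, "dy": 0, "dz": 0, "hand": 0},
    {"wx": 0, "wy": 0, "wz": 0, "dx": -40, "dy": 0, "dz": 0, "hand": 0},
    {"wx": 0, "wy": 0, "wz": 0, "dx": -45, "dy": 0, "dz": 0, "hand": 0},
    {"wx": 0, "wy": 0, "wz": 0, "dx": -45, "dy": 0, "dz": 0, "hand": 0},
    {"wx": 0, "wy": 0, "wz": 0, "dx": -45, "dy": 0, "dz": 0, "hand": 0},
    {"wx": 0, "wy": 0, "wz": 0, "dx": -45, "dy": 0, "dz": 0, "hand": 0},
  ],
)

```text
clock: 20.8
tcp_pos: [0.5394, -0.2321, 0.3089]
orientation: [[0.001, 0.997, 0.079], [-0.0, 0.079, -0.997], [-1.0, 0.0, 0.0]]
wrist_force: [0.8, -0.9, -0.1]
gripper_width: 0.0
```

>>> apply_moves(
  deltas=[
    {"wx": 0, "wy": 0, "wz": 0, "dx": 0, "dy": -20, "dz": 45, "hand": 0},
    {"wx": 0, "wy": 0, "wz": 0, "dx": 0, "dy": -20, "dz": 45, "hand": 0},
    {"wx": 0, "wy": 0, "wz": 0, "dx": 0, "dy": -20, "dz": 45, "hand": 0},
    {"wx": 0, "wy": 0, "wz": 0, "dx": 0, "dy": -20, "dz": 45, "hand": 0},
    {"wx": 0, "wy": 0, "wz": 0, "dx": 0, "dy": -20, "dz": 45, "hand": 0},
    {"wx": 0, "wy": 0, "wz": 0, "dx": 0, "dy": 0, "dz": 0, "hand": 0},
  ],
)

```text
clock: 21.4
tcp_pos: [0.4548, -0.4692, 0.306]
orientation: [[-0.002, 0.997, 0.072], [-0.001, 0.072, -0.997], [-1.0, -0.002, 0.001]]
wrist_force: [0.1, 0.5, 0.2]
gripper_width: -0.0003
```

```bash
python3 st.py;python3 - <<'E'
from station import ctrl
import cv2
a=ctrl.snapshot("top")["color"][195:345,180:345];b=ctrl.snapshot("side")["color"][190:310,190:350]
r=lambda i:cv2.resize(i,(400,360),interpolation=cv2.INTER_CUBIC)
cv2.imwrite("pics/c6.png",cv2.hconcat([r(a),r(b)]))
E
```

```text
t 21.4 cradle mm [ 384.1 -103.6  306. ] F cradle [-0.5  0.1  0.2] w -0.3
tool axes in cradle
 [[ 8.0e-04  5.9e-03  1.0e+00]
 [-1.6e-03  1.0e+00 -5.9e-03]
 [-1.0e+00 -1.6e-03  8.0e-04]] [-52.   5.  83.  -0.  92. -57.]
```

View pics/c6.png

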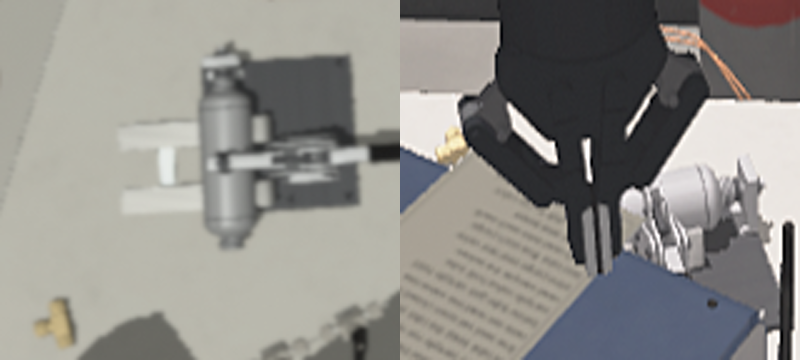

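The clamp is closed: the arm runs across the cylinder at about (215,160), the handle is level at about (385,152), and the neck is against the stop at about (222,80). The tee hasn't moved and the robot is clear, so I'm handing in.

```bash
python3 -c "
from station import ctrl
print(ctrl.finish_job())"
```

```text
the job is handed in; nothing more can be done
None
```

I finished all three stages and handed the job in at about 21.5 s of the 66 s allowed; no verdict came back.

- **Rolling in:** I rolled the cylinder square up the ramps with two upright fingertips, at about 6 N on the wrist readings. The force fell to zero past the crest, and the picture after that showed the cylinder lying in the vee.
- **Pressing on the stop:** I slid it along at about 3 N of drag until it met the stop. I then held it there for about half a second at 10–12 N at the wrist, so about 8–9 N on the stop itself. The tool stopped within about 0.4 mm of where I expected.
- **Clamping:** I pushed the handle over with the shut fingers and pressed it to its end stop with 17 N. Contact was at the height expected for a fully closed handle, within 0.5 mm. I then let go and moved clear.

**Last checks:** The final picture shows the clamp arm across the cylinder, the handle level, and the neck at the stop. The tee lay where it was before. Wrist force was near zero once clear.

**Not checked:**
- I did not measure the pad force or the exact handle angle; I judged both from the handle's position and the picture.
- I did not re-check the tape, adapter and spanner at the end. They were outside the final picture, but I never worked near them.

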